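# Set the propagator's thermostat and switch it on

### The job

Warm up the heated propagator for sowing: with a fingertip, flick the edge of its thermostat thumbwheel round (up, clockwise from above) until it has clicked in with its raised pointer opposite the long mark on the case, and press the raised end of the rocker switch so that it snaps over to on. Work the wheel and the switch with the fingers only, do not shove or lift the propagator, and leave everything else on the bench as it stands.

Things in the scene. Friction and masses are not known exactly. Their poses are not given: they have to be found in the camera images.
- propagator: Heated propagator, 2.6 kg, loose on the bench: black seed tray with a grey control pod (133 x 124 mm, 50 high) at its right end. Origin on the bench below the wheel's axis; z up, x to the back (pod x -8 to 125 mm, front face looks to -x, towards the robot), y to the left (pod -62 to 62 mm; tray 62 to 372 mm, 220 front to back, 60 high, its front flush with the pod's).
- wheel_centre (a point): Centre of the top of the thermostat thumbwheel, on its upright axis. The black wheel lies flat, 32 to 48 mm above the bench, half sunk in the pod; 27 mm of its edge stands out beyond the pod's front face, free in front, above and below. A white raised pointer bar lies on its top.
- wheel_front (a point): Point of the wheel's outline farthest out to the front (35 mm from the axis, 40 mm above the bench); fixed to the pod, does not turn. The rim has 12 lobes 30 degrees apart: upright round ribs of radius 4 mm centred 31 mm from the axis (tips at 35 mm), with hollows between them down to 26.5 mm. At every click one lobe stands exactly at this point.
- thermostat (a joint): Wheel angle, rad: 0 = pointer opposite the long mark; positive = clockwise from above (the wheel's front edge goes left, +y of the propagator). Clicks every 0.5236 rad (30 degrees). Starts 2 to 5 clicks below 0; the stop is one click above 0. A sprung detent holds each click: 2 to 4 N at the rim takes it over; well past half-way it springs on to the next click (just at half-way it may hang).
- long_mark (a point): Middle of the long mark, a raised black bar 20 mm long on the pod's top, beside the wheel, pointing at its axis, 60 degrees clockwise from straight back. The other six scale marks, 30 degrees apart from -90 to +90 degrees of straight back, are 8 mm long.
- pointer_tip (a point): Outer end of the raised pointer on the wheel's top, 33 mm from the axis.
- power_switch (a joint): Rocker switch on the pod's top, 92 mm behind the wheel's axis: white paddle in a black frame, 40 mm front to back and 24 mm wide, see-sawing about a left-right pivot 56 mm above the bench. Value in rad: 0 = off (as it starts: back end up), 0.42 = on (back end down). About 3 N near the end tips it; past the middle it snaps over by itself and stays.
- switch_press (a point): Place to press: on the top of the switch's back end, 14 mm behind the pivot; about 64 mm above the bench when off, 58 mm when on. Press straight down.
- pot: Bystander: white ceramic pot, 92 mm across, 85 mm high, to the right of the control pod. Origin under its centre.
- seed_jar: Bystander: small amber jar with a steel lid, 54 mm across, 62 mm high, right of and before the wheel. Origin under its centre.
- dibber: Bystander: bamboo dibber lying before the tray, 190 mm long, 25 mm thick, cross handle 100 mm. Origin under its middle, tip to -y.
- trowel: Bystander: orange trowel with a black rubber grip, lying on the left, 340 mm long, up to 40 mm high. Origin on the bench near its neck, blade to +x.
- lid: Bystander: white propagator lid, 330 x 240 mm, 127 mm high, standing on the far right. Origin under its centre.
- mister: Bystander: hand mister bottle, 76 mm across, 195 mm high, at the back right. Origin under its centre.

How it is judged:
At the end, for the whole second after the job is handed in: The wheel rests in its click at the long mark (within 0.13 rad, a quarter of a click), the rocker is over to on (more than 0.36 of 0.42 rad), and the propagator is at rest (value of joint thermostat between -0.13 and 0.13 rad and velocity of joint thermostat between -0.1 and 0.1 rad/s and value of joint power_switch above 0.36 rad and linear speed of propagator below 0.02 m/s); the robot touches nothing.
It fails at once if the propagator was shoved or lifted by more than 15 mm (distance of propagator from where it was at the start of the episode above 0.015 m).
It fails at once if the wheel or the switch was worked with the arm or the gripper's body instead of the fingers (contact force between any of thermostat, power_switch and the arm above 1 N).
It fails at once if a bystander was pushed, knocked over or lifted by more than 20 mm (distance of any of pot, seed_jar, dibber, trowel, lid, mister from where it was at the start of the episode above 0.02 m).
It also fails if it takes over 51 s, if anything falls off the work surface, if the arm or the gripper's body presses on something with over 40 N, if the wrist force passes 120 N, or if a joint passes its speed limit or range.

### The arm

A 6-joint arm with a two-finger parallel gripper is mounted at the origin on the work surface. World frame = base frame: x ahead of the robot, y to its left, z up, the work surface at z = 0. Lengths are in m, angles in rad, forces in N, time in s.
With the tool pointing down it reaches from about 0.275 to 0.825 m from the base axis. Payload 4.9 kg.
Tool frame: the origin (TCP) lies between the finger pads; the fingertips stand env.tip_reach ahead of it and the grasp point (between the pads) lies 2 mm behind it (env.tip_reach is the distance from the TCP to the fingertips, in m); x points along the fingers, z is the direction in which the jaws open and shut, and the axes are right-handed (so a half turn about x gives the same grasp; the last joint's range is limited). The gripper opens to 85 mm and grips with 20 to 120 N. Pads are 22 mm wide; open, the fingers measure 114 mm over their backs; the gripper's body (76 mm by 85 mm) begins 54 mm behind the grasp point. The pads swing forward as they close: fully open they stand 13 mm farther back than shut.
Start: joints at [-1.289, 0.326, -0.193, 1.052, 0, 1.437], TCP at [0.222, -0.503, 0.248] pointing down, gripper open.
Joint ranges: [-2.65, 2.65], [-0.97, 1.79], [-1.3, 1.35], [-1.93, 2.1], [-1.47, 1.37], [-3.14, 3.14]. Speed limits (rad/s): [2.57, 2.57, 3.14, 3.14, 3.14, 3.14].

### API

Orientations are given as a rotation vector (axis times angle).
In Python, from bench import env gives the robot as it stands.
- The arm moves only by the shell command python3 -m handwheel 'ROWS' [OPENING] [FORCE]. ROWS is text: rows parted by semicolons, each of 6 numbers parted by spaces: the shift along the world's x, y, z in mm, then the turn, a rotation vector about the world's x, y, z in degrees. In form: x y z rx ry rz; .... A call has 1 to 10 rows; each row shifts and turns the commanded pose from where the row before left it; what a row does not reach is not made up. A row lasts 1/12 s, in which the tool goes at most 41.7 mm and 7.16 degrees, less where a joint would pass 70% of its speed; a pose out of reach is approached as far as the arm can. A call is refused whole if a number of a shift passes 41.7 or a number of a turn 7.16, either way. A call with a gripper value outside its range is refused whole. OPENING is the finger opening in mm, from 0 to 85.4, set as the call begins (- or left out, the last holds). The fingers move at their own pace and stop on an object; FORCE is the grip in N (left out, the last holds). Time passes only in rows, so rows that do not move let the fingers close. It gives the time, the measured TCP pose, the force and the opening at its end, in the units of the state.
- env.observe(): the state, without advancing time (a new reading comes with each control period).
- env.camera(name): name is "scene" or "top" or "wrist"; returns the picture (480x640x3 uint8, blue, green, red); there is no depth.
- env.get_calibration(name): a dict with "fov_y" (degrees; the focal length in pixels is half the picture's height over the tangent of half this angle, whatever the lens; pixels are square), "cx", "cy" (the principal point, pixels), "dist" ([k1, k2, p1, p2, k3] as OpenCV has them; the pictures are not rectified), "world_to_cam" (4x4, takes a point from world to camera coordinates); the wrist camera has in their place "tool_from_camera" (4x4, takes a point from camera to tool coordinates, whose origin is the TCP and whose axes are the tool frame's). Camera axes: x right, y down, z forward; pixel columns grow to the right and rows downward; lengths in m; the calibration is good to about 2 mm. A picture is of the moment at which its call begins: read the wrist's pose just before it. get_calibration takes no time and is no camera call.
- env.finish_job(): hands the job in, once; it reports no verdict.
The state is a dict: "t": time; "joint_positions": joint angles; "dq": joint speeds; "effort": joint torques, N m; "position": TCP position; "ee_rot": TCP orientation; "force": force on the tool from outside, world axes, zero at the start; "torque": the same for the moment, N m; "opening": finger opening in m.
Only numpy, scipy, OpenCV 4.12 (cv2) and the standard library are available. Lean on these libraries where they do the work, as an engineer would, in place of code of your own. Each camera call takes 0.05 s, during which the arm holds its last target.

## Working session

There is one attempt and no reset: what is moved stays moved. The work goes in short steps, Python scripts to look and compute and a shell command to move; the robot and the scene stay as the last step left them, time stands still between calls to the robot, and variables do not carry over. Pictures are saved under pics/ and viewed, and the job is handed in when it is done.

```bash
mkdir -p pics; ls; python3 - <<'E'
from bench import env
import cv2
print(env.observe()); print(env.tip_reach)
for n in("scene","top","wrist"):
    cv2.imwrite(f"pics/{n}0.png",env.camera(n)); print(n,env.get_calibration(n))
E
```

```text
pics
{'t': 0.0, 'joint_positions': array([-1.28921613e+00,  3.26950524e-01, -1.93566910e-01,  1.05201274e+00,
        2.47067890e-06,  1.43660674e+00]), 'dq': array([ 0.00115114,  0.00113156, -0.00276861,  0.00067689,  0.00031424,
       -0.00040131]), 'effort': array([-7.38495546e-04, -4.43395150e+01,  2.62441581e+01,  1.53505109e-02,
        3.72563898e-05, -1.83382163e-07]), 'position': array([ 0.22200436, -0.50260402,  0.24750464]), 'ee_rot': array([ 0.8988269 ,  1.37901953, -0.89696137]), 'force': array([ 0.29134102, -0.68355266,  0.32858758]), 'torque': array([0.02770126, 0.0156873 , 0.0056437 ]), 'opening': 0.08547034256653988}
0.017
scene {'fov_y': 42.38496694509876, 'cx': 307.9878067742573, 'cy': 232.95473962174307, 'dist': array([0.06020218, 0.        , 0.        , 0.        , 0.        ]), 'world_to_cam': array([[-0.25918525,  0.96581686,  0.00456049,  0.16420835],
       [ 0.78111546,  0.21239152, -0.58715286, -0.39448663],
       [-0.56805075, -0.14861909, -0.80946323,  2.1503436 ],
       [ 0.        ,  0.        ,  0.        ,  1.        ]])}
top {'fov_y': 47.080877219
[... 328 characters left out ...]
      [ 9.96938981e-02, -2.54347594e-03, -9.95014903e-01,
         1.85779889e+00],
       [ 0.00000000e+00,  0.00000000e+00,  0.00000000e+00,
         1.00000000e+00]])}
wrist {'fov_y': 71.0639475094221, 'cx': 322.53475287418144, 'cy': 239.19864626222537, 'dist': array([-0.05114135,  0.        ,  0.        ,  0.        ,  0.        ]), 'tool_from_camera': array([[ 1.11633538e-03, -2.99836769e-01,  9.53989867e-01,
        -1.24819039e-01],
       [ 3.06434351e-04, -9.53990314e-01, -2.99837269e-01,
         7.70860081e-02],
       [ 9.99999330e-01,  6.27054217e-04, -9.73092855e-04,
         6.74232869e-04],
       [ 0.00000000e+00,  0.00000000e+00,  0.00000000e+00,
         1.00000000e+00]])}
```

View pics/scene0.png

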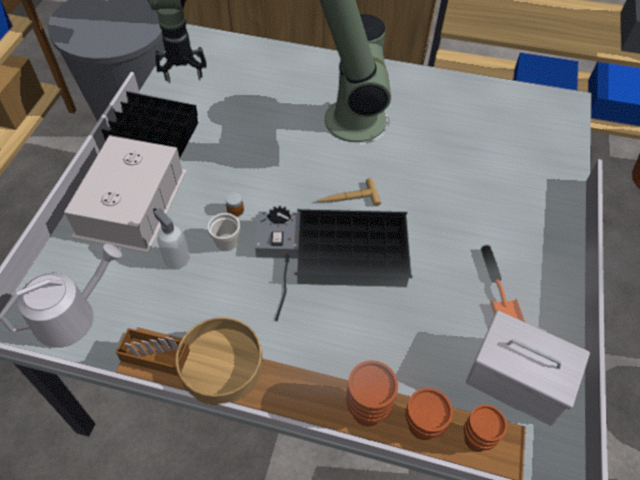

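View pics/top0.png

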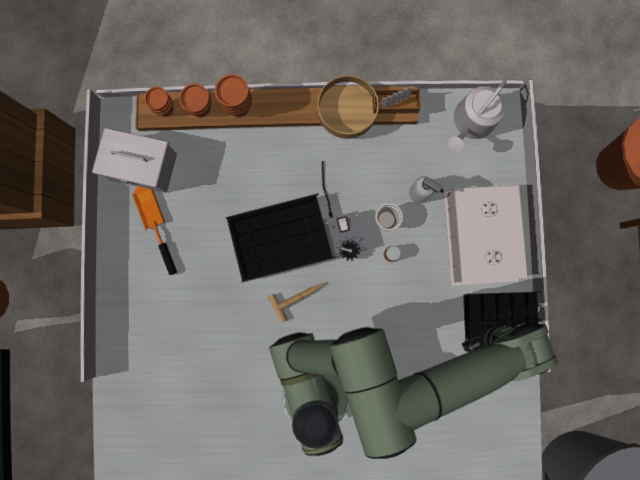

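```bash
python3 - <<'E'
import cv2
a=cv2.imread("pics/top0.png");cv2.imwrite("pics/topc.png",cv2.resize(a[180:330,240:440],None,fx=4,fy=4,interpolation=cv2.INTER_CUBIC))
E
```

```text
(no output)
```

View pics/topc.png

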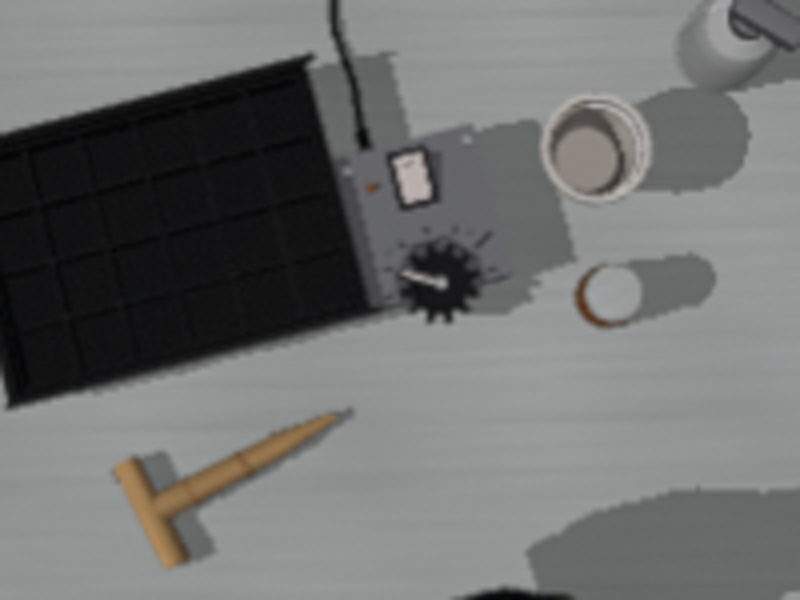

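```bash
cat > h.py <<'E'
import numpy as np, cv2
from bench import env
from scipy.spatial.transform import Rotation as R
from scipy.optimize import least_squares
def K(c):
    f=240/np.tan(np.radians(c["fov_y"]/2)); return np.array([[f,0,c["cx"]],[0,f,c["cy"]],[0,0,1]])
def w2c(name,st=None):
    c=env.get_calibration(name)
    if name!="wrist": return c,c["world_to_cam"]
    T=np.eye(4);T[:3,:3]=R.from_rotvec(st["ee_rot"]).as_matrix();T[:3,3]=st["position"]
    return c,np.linalg.inv(T@c["tool_from_camera"])
def proj(name,P,st=None):
    c,W=w2c(name,st); return cv2.projectPoints(np.array(P,float).reshape(-1,1,3),cv2.Rodrigues(W[:3,:3])[0],W[:3,3],K(c),c["dist"])[0][:,0]
def pix(name,uv,z,st=None):
    c,W=w2c(name,st); p=cv2.undistortPoints(np.array([[uv]],float),K(c),c["dist"])[0,0]
    d=W[:3,:3].T@[p[0],p[1],1]; o=-W[:3,:3].T@W[:3,3]; return o+d*(z-o[2])/d[2]
def pw(pose,P):
    x,y,a=pose;P=np.array(P,float);c,s=np.cos(a),np.sin(a)
    return np.c_[x+c*P[:,0]-s*P[:,1],y+s*P[:,0]+c*P[:,1],P[:,2]]
E
python3 - <<'E'
from h import *
g=lambda u,v:(240+u/4,180+v/4)
pts={"wheel":(440,283,.048),"sw":(413,178,.058),"mark":(484,240,.051),"trayFR":(375,312,.06),"trayFL":(8,405,.06),"trayBR":(312,57,.06),"jar":(613,294,.062),"pot":(598,147,.085),"dibtip":(350,411,.012),"ptr":(400,272,.05)}
W={}
for n,(u,v,z) in pts.items(): W[n]=pix("top",g(u,v),z); print(n,W[n].round(4))
P={"wheel":(0,0,0),"sw":(.092,0,0),"mark":None,"trayFR":(-.008,.062,0),"trayFL":(-.008,.372,0),"trayBR":(.212,.062,0)}
k=[n for n in P if P[n]]
f=lambda p:(pw(p,[P[n] for n in k])-np.array([W[n] for n in k]))[:,:2].ravel()
r=least_squares(f,[.5,-.1,.25]);print(r.x,np.degrees(r.x[2]),(r.fun*1000).round(1))
st=env.observe();print(R.from_rotvec(st["ee_rot"]).as_matrix().round(3))
E
```

```text
wheel [ 0.4986 -0.1252  0.048 ]
sw [ 0.5872 -0.1043  0.058 ]
mark [ 0.5339 -0.1632  0.051 ]
trayFR [ 0.4747 -0.0694  0.06  ]
trayFL [0.4037 0.2395 0.06  ]
trayBR [ 0.6922 -0.0215  0.06  ]
jar [ 0.485  -0.2694  0.062 ]
pot [ 0.6066 -0.2582  0.085 ]
dibtip [ 0.3931 -0.047   0.012 ]
ptr [ 0.5086 -0.0916  0.05  ]
[ 0.49719376 -0.12569785  0.22409185] 12.839517005374574 [-1.4 -0.5 -0.3 -0.9  0.9  2.3  3.  -4.2 -2.1  3.3]
[[-0.     0.915  0.404]
 [ 0.001  0.404 -0.915]
 [-1.     0.    -0.001]]
```

View pics/wrist0.png

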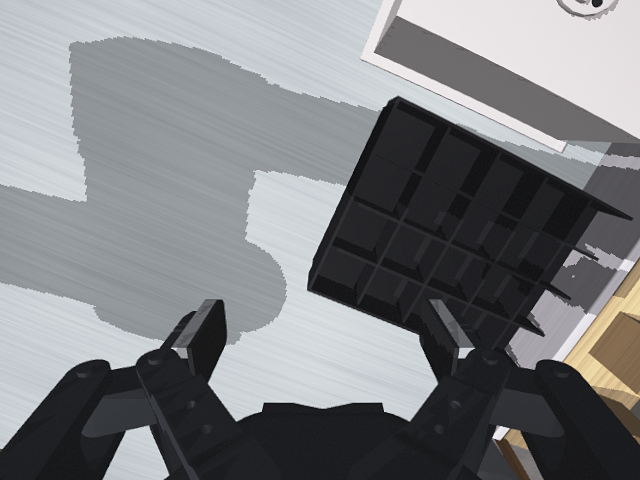

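```bash
python3 -m handwheel '18 32 0 0 0 6;18 32 0 0 0 6;18 32 0 0 0 6;18 32 0 0 0 6;18 32 0 0 0 6;18 32 0 0 0 6;18 32 0 0 0 6;18 32 0 0 0 6;18 32 0 0 0 6;18 32 -20 0 0 0' 0 20
python3 -m handwheel '10 20 -20 0 0 0;0 0 0 0 0 0' 
python3 - <<'E'
from h import *
st=env.observe();cv2.imwrite("pics/w1.png",env.camera("wrist"));cv2.imwrite("pics/t1.png",env.camera("top"))
print(st["t"],st["position"],R.from_rotvec(st["ee_rot"]).as_matrix().round(3),st["joint_positions"])
print(proj("wrist",pw([.4972,-.1257,.224],[(0,0,.048),(-.035,0,.04),(.106,0,.064)]),st))
E
```

```text
t: 0.98
position: [0.4045, -0.1828, 0.231]
ee_rot: [0.162, 1.559, -0.166]
force: [1.0, -1.4, 0.3]
opening: -0.0003
t: 1.15
position: [0.4113, -0.1586, 0.2053]
ee_rot: [0.165, 1.569, -0.16]
force: [-1.4, -0.3, -0.4]
opening: 0.0
1.15 [ 0.41131785 -0.15861734  0.20526994] [[-0.004  0.205  0.979]
 [ 0.004  0.979 -0.205]
 [-1.     0.003 -0.005]] [-0.53681108  0.16700406 -0.52348583  0.88583984  0.00153656  1.24091018]
[[415.91872438 168.72247039]
 [375.51279022 184.80533909]
 [550.08198799 113.64789135]]
```

View pics/w1.png

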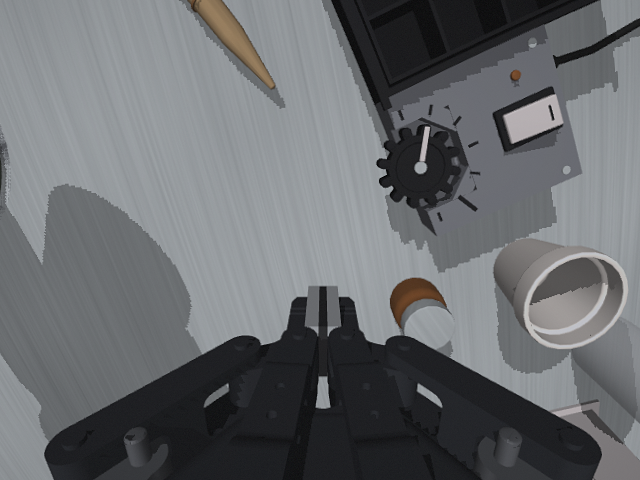

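```bash
python3 - <<'E'
import cv2
a=cv2.imread("pics/w1.png")
cv2.imwrite("pics/c1.png",cv2.resize(a[60:260,360:600],None,fx=3.3,fy=3,interpolation=cv2.INTER_CUBIC)) if 0 else cv2.imwrite("pics/c1.png",cv2.resize(a[60:255,360:600],None,fx=3,fy=3,interpolation=cv2.INTER_CUBIC))
cv2.imwrite("pics/c2.png",cv2.resize(a[270:390,260:390],None,fx=5,fy=5,interpolation=cv2.INTER_CUBIC))
from h import *
st=dict(position=np.array([0.41131785,-0.15861734,0.20526994]),ee_rot=env.observe()["ee_rot"])
T=np.eye(4);T[:3,:3]=R.from_rotvec(st["ee_rot"]).as_matrix();T[:3,3]=st["position"]
for z in(.008,.0145):
  print(z,[((proj("wrist",[(T@[x,y,z,1])[:3]],st)[0]-[260,270])*5).round() for x in(.017,0) for y in(.011,-.011)])
E
```

```text
0.008 [array([392.,  63.]), array([389., 271.]), array([401., 149.]), array([397., 376.])]
0.0145 [array([463.,  63.]), array([456., 271.]), array([480., 149.]), array([472., 376.])]
```

View pics/c1.png

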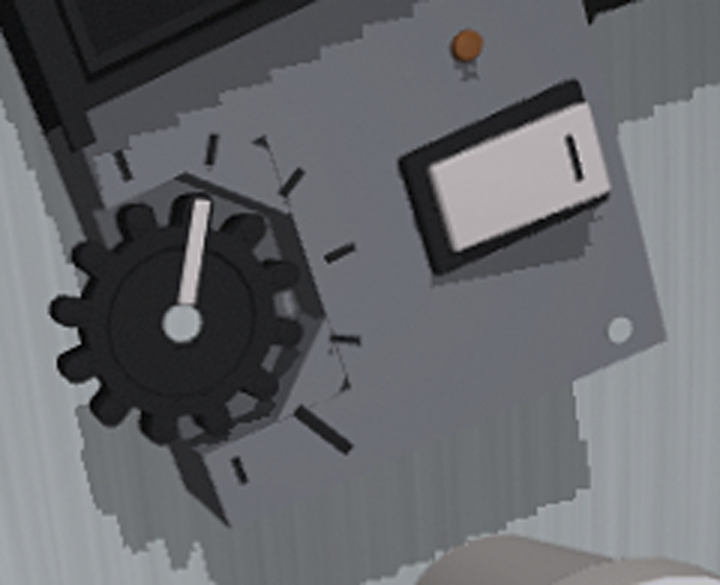

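View pics/c2.png

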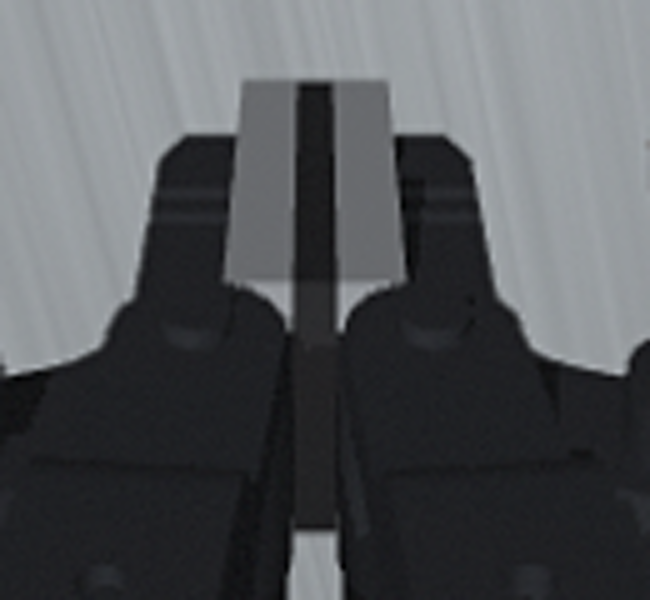

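```bash
python3 - <<'E'
from h import *
st=dict(position=np.array([0.41131785,-0.15861734,0.20526994]),ee_rot=env.observe()["ee_rot"])
pts=[((182,323),(0,0,.049)),((665,340),(.125,-.062,.05)),((228,527),(-.008,-.062,.05)),((505,180),(.092,0,.055))]
uv=np.array([p[0] for p in pts])/3+[360,60]; P=[p[1] for p in pts]
r=least_squares(lambda p:(proj("wrist",pw(p,P),st)-uv).ravel(),[.5,-.12,.22],x_scale=[.01,.01,.01])
print(r.x,np.degrees(r.x[2]),r.fun.round(1))
# pointer
h=pix("wrist",uv[0],.049,st);t=pix("wrist",np.array([203,200])/3+[360,60],.050,st);d=t-h
m1=pix("wrist",np.array([297,410])/3+[360,60],.051,st);m2=pix("wrist",np.array([350,450])/3+[360,60],.051,st)
print(np.hypot(*d[:2]),np.degrees(np.arctan2(d[1],d[0])-r.x[2]),(m2-m1)*1000,np.degrees(np.arctan2(*(m2-m1)[1::-1])-r.x[2]))
print(env.observe()["position"])
E
```

```text
[ 0.50058846 -0.12599068  0.22855555] 13.095268226350901 [-1.  -0.2 -0.3 -0.  -0.   1.1  1.3 -0.7]
0.03257022243566351 59.972858770729964 [ 13.98366952 -14.64734231   0.        ] -59.42315847300104
[ 0.41170056 -0.16216127  0.20766455]
```

```bash
python3 -m handwheel '3 4 -8 0 0 -6.5;3 4 -8 0 0 -6.5;3 4 -8 0 0 -6.5;3 4 -8 0 0 -6.5;3 4 -8 0 0 -6.5;3 4 -8 0 0 -6.5;3 4 -8 0 0 -6.5;3 4 -8 0 0 -6.5;3 4 -8 0 0 -6.5;3 4 -8 0 0 -6.5' 50
python3 -m handwheel '0 0 0 0 0 0;0 0 0 0 0 0;0 0 0 0 0 0'
python3 - <<'E'
from h import *
st=env.observe();cv2.imwrite("pics/w2.png",env.camera("wrist"))
print(st["t"],st["position"],R.from_rotvec(st["ee_rot"]).as_matrix().round(3),st["joint_positions"],st["opening"])
E
```

```text
t: 2.08
position: [0.4427, -0.1248, 0.1288]
ee_rot: [1.048, 1.302, -1.048]
force: [-0.1, 0.1, 0.3]
opening: 0.05
t: 2.33
position: [0.4423, -0.1243, 0.1291]
ee_rot: [1.042, 1.306, -1.042]
force: [0.1, 0.7, -0.7]
opening: 0.05
2.3333 [ 0.44232774 -0.12427317  0.12905361] [[ 0.001  0.975  0.223]
 [-0.001  0.223 -0.975]
 [-1.     0.001  0.001]] [-4.34601166e-01  2.86975115e-01 -5.92138799e-01  6.90749642e-01
 -2.75577309e-04  2.48208882e+00] 0.04999594262231736
```

View pics/w2.png

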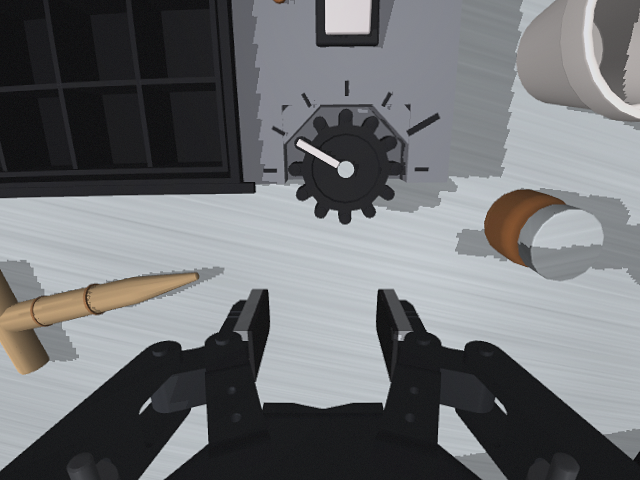

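```bash
python3 - <<'E'
from h import *
a=cv2.imread("pics/w2.png");cv2.imwrite("pics/c3.png",cv2.resize(a[90:330,250:450],None,fx=4,fy=2.5,interpolation=cv2.INTER_CUBIC) if 0 else cv2.resize(a[140:335,270:450],None,fx=3,fy=3,interpolation=cv2.INTER_CUBIC))
st=dict(position=np.array([0.44232774,-0.12427317,0.12905361]),ee_rot=np.array([1.042,1.306,-1.042]))
print(pix("wrist",(346,169.5),.049,st),pix("wrist",(345,223),.048,st))
T=np.eye(4);T[:3,:3]=R.from_rotvec(st["ee_rot"]).as_matrix();T[:3,3]=st["position"]
for x in(.008,.012,.017): print(x,proj("wrist",[(T@[x,.011,.025,1])[:3]],st))
E
```

```text
[ 0.50089632 -0.1258071   0.049     ] [ 0.46826086 -0.13338022  0.048     ]
0.008 [[378.6750314  292.53513536]]
0.012 [[377.27435963 288.51914806]]
0.017 [[375.61833393 283.77333801]]
```

View pics/c3.png

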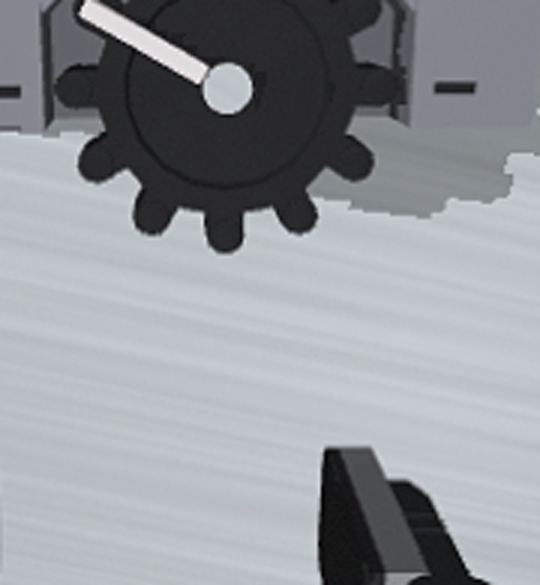

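```bash
python3 -m handwheel '3 4 -22 0 0 -7;0 0 -22 0 0 0;0 0 -22 0 0 0;0 0 -21 0 0 0;0 0 0 0 0 0;0 0 0 0 0 0'
cat > look.py <<'E'
import sys
from h import *
st=env.observe();a=env.camera("wrist");n=sys.argv[1];cv2.imwrite(f"pics/{n}.png",a)
r=[int(v) for v in sys.argv[2:6]] if len(sys.argv)>2 else (200,100,460,330)
cv2.imwrite(f"pics/{n}c.png",cv2.resize(a[r[1]:r[3],r[0]:r[2]],None,fx=2.5,fy=2.5,interpolation=cv2.INTER_CUBIC))
Rm=R.from_rotvec(st["ee_rot"]).as_matrix()
yaw=.2286;ax=np.array([.5009,-.1258])
Rp=np.array([[np.cos(yaw),np.sin(yaw)],[-np.sin(yaw),np.cos(yaw)]])
C=st["position"]+Rm@[0,.011,st["opening"]/2]
print(st["t"],st["position"],st["force"].round(1),"TCPprop",(Rp@(st["position"][:2]-ax)*1000).round(1),"C",(Rp@(C[:2]-ax)*1000).round(1),"lean",np.degrees(yaw-np.arctan2(Rm[1,1],Rm[0,1])).round(1))
E
python3 look.py w3
```

```text
t: 2.88
position: [0.4445, -0.1193, 0.0413]
ee_rot: [1.133, 1.258, -1.135]
force: [0.4, -0.1, -0.2]
opening: 0.05
2.8833 [ 0.44445967 -0.11930038  0.04125626] [ 0.4 -0.1 -0.2] TCPprop [-53.5  19.1] C [-45.7  -7.1] lean 7.3
```

View pics/w3c.png

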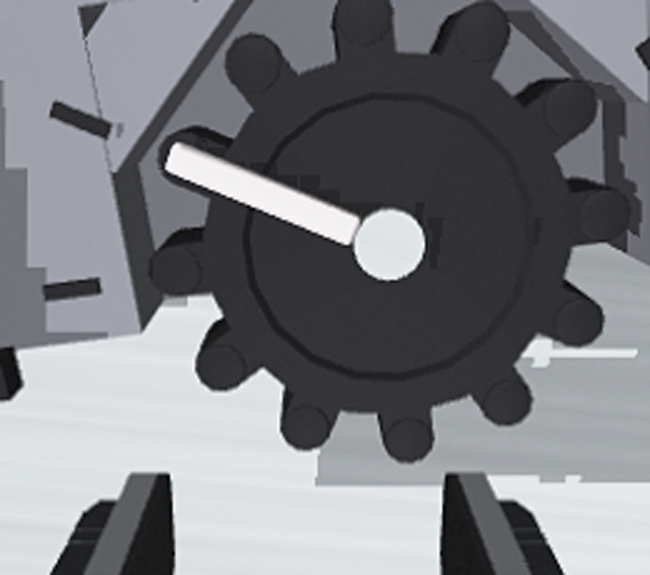

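```bash
python3 -m handwheel '7 1.8 0 0 0 0;7 1.8 0 0 0 0;0 0 0 0 0 0;0 0 0 0 0 0'
python3 look.py w4
```

```text
t: 3.27
position: [0.4604, -0.1157, 0.0421]
ee_rot: [1.134, 1.254, -1.132]
force: [0.2, 0.1, -0.5]
opening: 0.0499
3.2667 [ 0.46043637 -0.11569404  0.04213544] [ 0.2  0.1 -0.5] TCPprop [-37.1  19. ] C [-29.3  -7.1] lean 7.2
```

View pics/w4c.png

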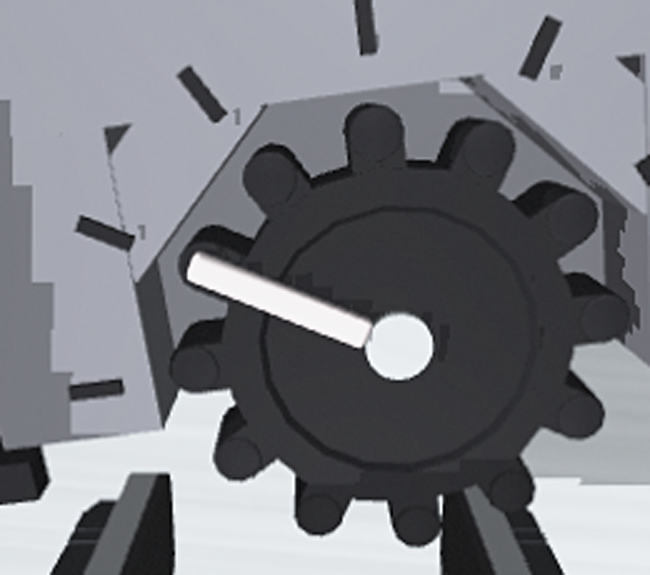

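```bash
python3 -m handwheel '-1.2 3.5 0 0 0 0;-1 3.5 0 0 0 0;-1 3.5 0 0 0 0;-0.8 3.5 0 0 0 0;0 0 0 0 0 0;0 0 0 0 0 0'
python3 look.py w5
```

```text
t: 3.82
position: [0.4541, -0.1006, 0.0411]
ee_rot: [1.134, 1.258, -1.134]
force: [-1.2, 1.4, 0.3]
opening: 0.0499
3.8167 [ 0.45413552 -0.10059397  0.04107398] [-1.2  1.4  0.3] TCPprop [-39.8  35.1] C [-32.1   9. ] lean 7.2
```

View pics/w5c.png

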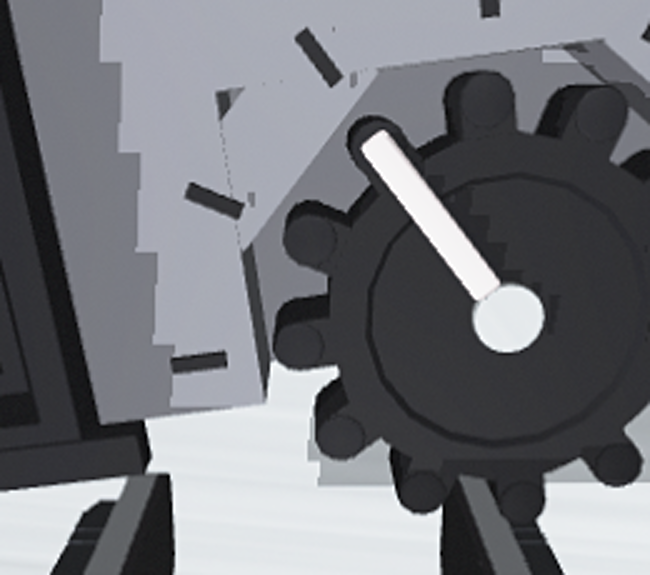

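```bash
python3 -m handwheel '-6 -1.4 0 0 0 0;-6 -1.4 0 0 0 0;0 0 0 0 0 0;1.8 -7.8 0 0 0 0;1.8 -7.8 0 0 0 0;0 0 0 0 0 0;0 0 0 0 0 0;0 0 0 0 0 0'
python3 look.py w6 220 80 480 310
```

```text
t: 4.53
position: [0.4468, -0.1203, 0.0413]
ee_rot: [1.135, 1.255, -1.134]
force: [0.3, -1.0, 0.5]
opening: 0.05
4.5333 [ 0.44680581 -0.12034883  0.04130621] [ 0.3 -1.   0.5] TCPprop [-51.5  17.6] C [-43.7  -8.6] lean 7.3
```

View pics/w6c.png

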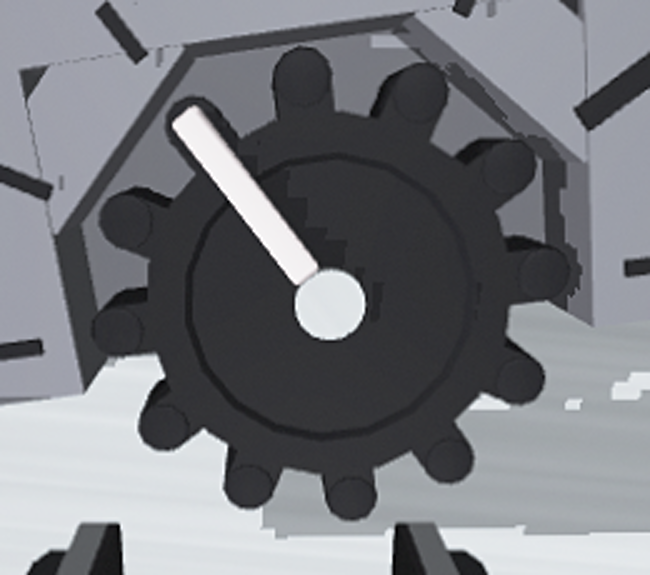

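```bash
python3 -m handwheel '6.3 2.2 0 0 0 0;6.2 2.2 0 0 0 0;0 0 0 0 0 0;-1.2 3.5 0 0 0 0;-1 3.5 0 0 0 0;-1 3.5 0 0 0 0;-0.8 3.5 0 0 0 0;0 0 0 0 0 0;-6 -1.4 0 0 0 0;-6 -1.4 0 0 0 0'
python3 -m handwheel '1.8 -7.8 0 0 0 0;1.8 -7.8 0 0 0 0;0 0 0 0 0 0;0 0 0 0 0 0'
python3 look.py w7 220 80 480 310
```

```text
t: 5.42
position: [0.4426, -0.1043, 0.0413]
ee_rot: [1.133, 1.256, -1.134]
force: [0.1, -0.3, 0.1]
opening: 0.0497
t: 5.75
position: [0.4474, -0.1211, 0.0415]
ee_rot: [1.135, 1.254, -1.135]
force: [-0.7, 0.9, -0.4]
opening: 0.05
5.75 [ 0.44743873 -0.12111654  0.0414921 ] [-0.7  0.9 -0.4] TCPprop [-51.   16.7] C [-43.3  -9.5] lean 7.4
```

View pics/w7c.png

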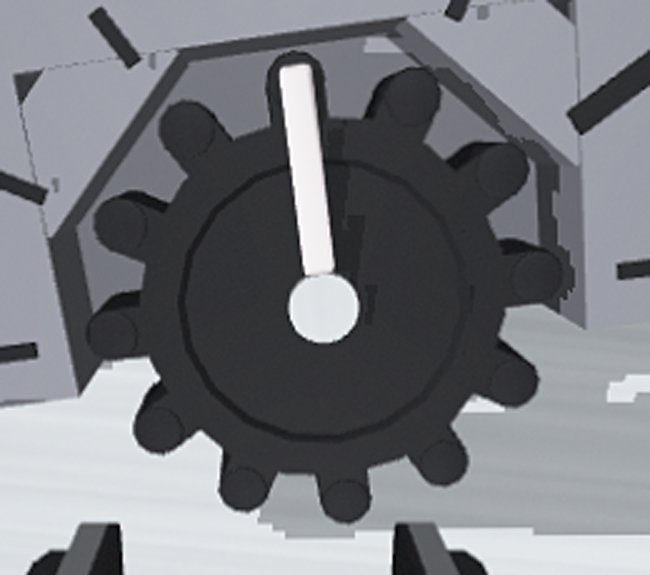

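```bash
python3 -m handwheel '6.2 2.6 0 0 0 0;6 2.6 0 0 0 0;0 0 0 0 0 0;-1.2 3.5 0 0 0 0;-1 3.5 0 0 0 0;-1 3.5 0 0 0 0;-0.8 3.5 0 0 0 0;0 0 0 0 0 0;-6 -1.4 0 0 0 0;-6 -1.4 0 0 0 0'
python3 -m handwheel '1.8 -7.8 0 0 0 0;1.8 -7.8 0 0 0 0;0 0 0 0 0 0;0 0 0 0 0 0'
python3 look.py w8 220 80 480 310
```

```text
t: 6.63
position: [0.4424, -0.1035, 0.0412]
ee_rot: [1.133, 1.256, -1.134]
force: [0.4, -0.4, -0.5]
opening: 0.0498
t: 6.97
position: [0.4472, -0.1203, 0.0415]
ee_rot: [1.135, 1.254, -1.135]
force: [0.8, 0.1, -0.6]
opening: 0.0499
6.9667 [ 0.44723001 -0.12030591  0.04149504] [ 0.8  0.1 -0.6] TCPprop [-51.   17.5] C [-43.3  -8.6] lean 7.4
```

View pics/w8c.png

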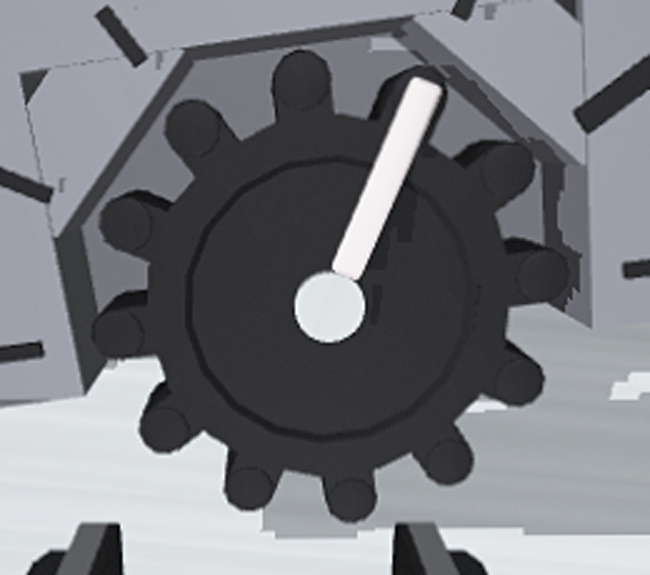

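One more click; then clear to the front and rise.

```bash
python3 -m handwheel '6.2 2.2 0 0 0 0;6.2 2.2 0 0 0 0;0 0 0 0 0 0;-1.2 3.5 0 0 0 0;-1 3.5 0 0 0 0;-1 3.5 0 0 0 0;-0.8 3.5 0 0 0 0;0 0 0 0 0 0;-6 -1.4 0 0 0 0;-6 -1.4 0 0 0 0'
python3 -m handwheel '-6 -1.4 0 0 0 0;0 0 25 0 0 0;0 0 25 0 0 0;0 0 25 0 0 0;0 0 0 0 0 0;0 0 0 0 0 0' 0
python3 look.py w9 220 80 480 310
```

```text
t: 7.85
position: [0.4424, -0.1035, 0.0413]
ee_rot: [1.133, 1.256, -1.134]
force: [-0.7, 0.1, -0.6]
opening: 0.0502
t: 8.35
position: [0.4375, -0.1057, 0.1174]
ee_rot: [1.135, 1.252, -1.133]
force: [-0.4, 1.8, 0.1]
opening: 0.0003
8.35 [ 0.43750436 -0.10571855  0.11741173] [-0.4  1.8  0.1] TCPprop [-57.2  33.9] C [-46.3  32.4] lean 7.3
```

View pics/w9.png

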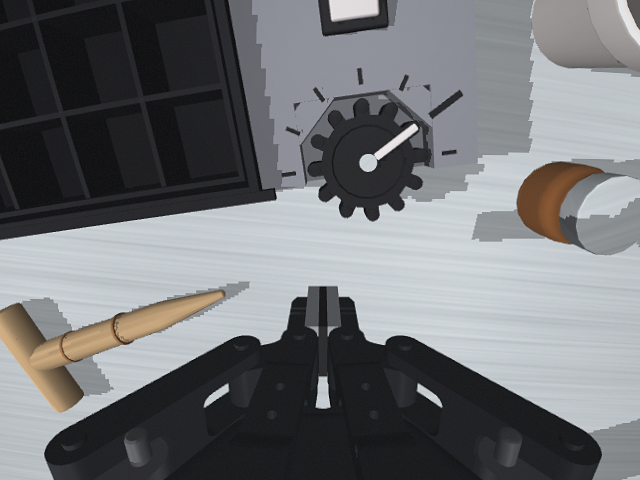

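```bash
python3 -m handwheel '27.6 0.6 0 0 0 0;27.6 0.6 0 0 0 0;27.6 0.6 0 0 0 0;27.6 0.6 0 0 0 0;27.6 0.6 0 0 0 0;27.6 0.6 0 0 0 7;0 0 -5 0 0 0;0 0 0 0 0 0;0 0 0 0 0 0'
python3 look.py w10
python3 - <<'E'
from h import *
cv2.imwrite("pics/s10.png",cv2.resize(env.camera("scene")[190:280,200:340],None,fx=5,fy=5,interpolation=cv2.INTER_CUBIC))
E
```

```text
t: 9.15
position: [0.6003, -0.101, 0.1091]
ee_rot: [1.042, 1.311, -1.046]
force: [-0.8, 0.0, 0.5]
opening: 0.0001
9.15 [ 0.60026213 -0.1009967   0.10909913] [-0.8  0.   0.5] TCPprop [102.4   1.6] C [113.4   1.5] lean 0.3
```

View pics/w10.png

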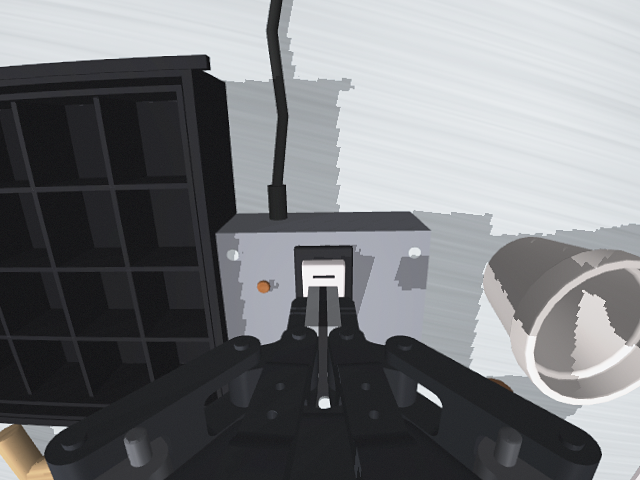

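View pics/s10.png

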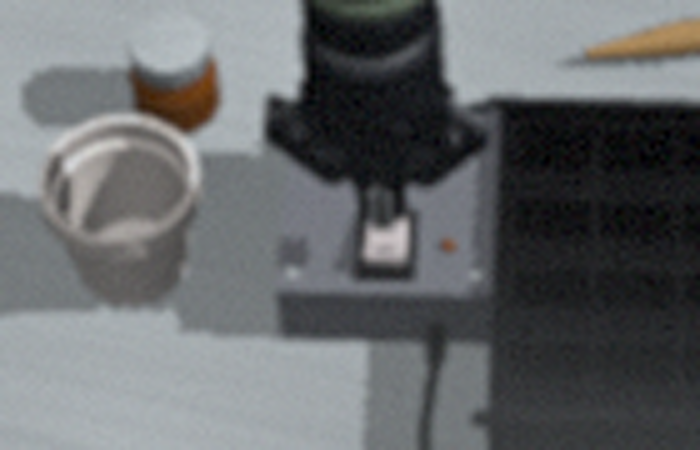

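```bash
python3 - <<'E'
from h import *
st=dict(position=np.array([0.60026,-0.1010,0.1091]),ee_rot=env.observe()["ee_rot"])
yaw=.2286;ax=np.array([.5009,-.1258]);Rp=np.array([[np.cos(yaw),np.sin(yaw)],[-np.sin(yaw),np.cos(yaw)]])
for uv,z in(((323,262),.066),((323,277),.064),((323,246),.055),((303,262),.066),((345,262),.066)): print(uv,(Rp@(pix("wrist",uv,z,st)[:2]-ax)*1000).round(1))
print(env.observe()["position"])
E
```

```text
(323, 262) [113.9   1. ]
(323, 277) [104.3   1. ]
(323, 246) [119.2   1. ]
(303, 262) [113.9  11.7]
(345, 262) [113.8 -10.8]
[ 0.60068248 -0.10125651  0.11034705]
```

```bash
python3 -m handwheel '3.2 0.7 -10 0 0 0;0 0 -8 0 0 0;0 0 -6 0 0 0;0 0 -3 0 0 0;0 0 0 0 0 0'
python3 -m handwheel '0 0 -2 0 0 0;0 0 -2 0 0 0;0 0 0 0 0 0'
python3 -m handwheel '0 0 -2 0 0 0;0 0 -2 0 0 0;0 0 0 0 0 0'
```

```text
t: 9.67
position: [0.6049, -0.1006, 0.0832]
ee_rot: [1.043, 1.309, -1.044]
force: [-0.6, 0.6, -0.2]
opening: 0.0001
t: 9.92
position: [0.6065, -0.1007, 0.0806]
ee_rot: [1.043, 1.306, -1.042]
force: [0.8, 0.5, 0.6]
opening: -0.0001
t: 10.17
position: [0.6067, -0.1009, 0.0768]
ee_rot: [1.043, 1.305, -1.042]
force: [1.2, 1.5, 2.6]
opening: -0.0002
```

```bash
python3 -m handwheel '0 0 -2 0 0 0;0 0 0 0 0 0;0 0 0 0 0 0'
python3 look.py w11 240 200 420 360
```

```text
t: 10.42
position: [0.6069, -0.1009, 0.0764]
ee_rot: [1.043, 1.304, -1.041]
force: [-1.6, 2.0, 13.6]
opening: 0.0001
10.4167 [ 0.6068529  -0.10091674  0.07639891] [-1.6  2.  13.6] TCPprop [108.8   0.2] C [1.198e+02 1.000e-01] lean 0.3
```

View pics/w11c.png

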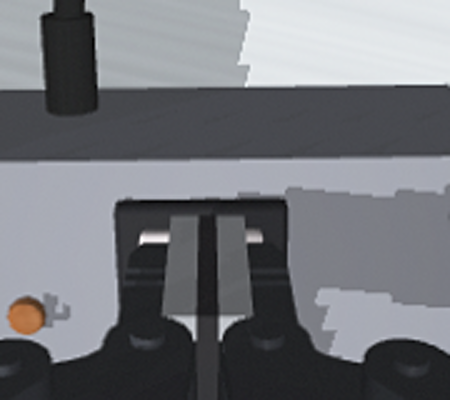

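```bash
python3 -m handwheel '0 0 20 0 0 0;-15 -3 30 0 0 0;-30 -7 30 0 0 0;-30 -7 20 0 0 0;-30 -7 0 0 0 0;0 0 0 0 0 0;0 0 0 0 0 0'
python3 look.py w12 240 0 500 230
python3 -c "
from h import *
cv2.imwrite('pics/t12.png',env.camera('top'))"
```

```text
t: 11.05
position: [0.5, -0.1247, 0.1734]
ee_rot: [1.043, 1.307, -1.045]
force: [0.1, 0.2, -0.5]
opening: -0.0
11.05 [ 0.49997677 -0.12467538  0.17342943] [ 0.1  0.2 -0.5] TCPprop [-0.6  1.3] C [10.4  1.3] lean 0.4
```

View pics/w12.png

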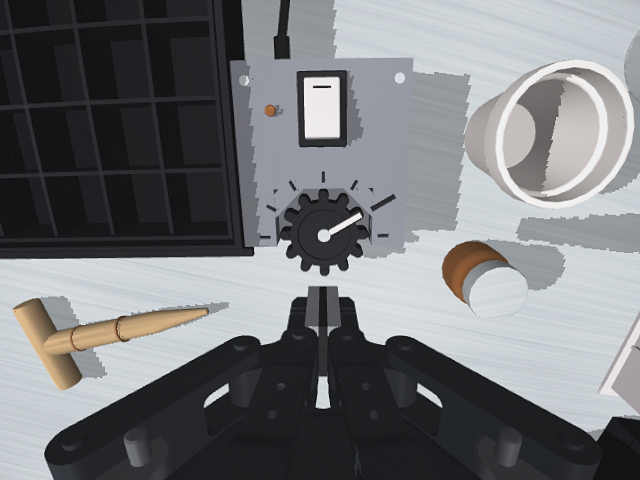

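View pics/w12c.png

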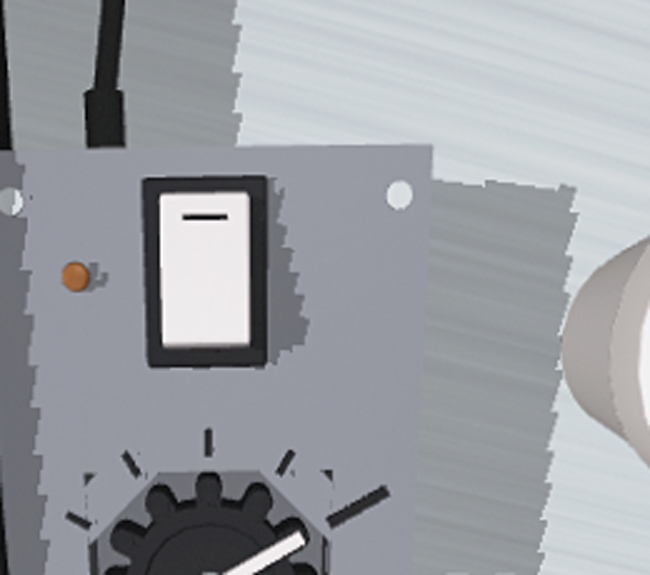

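```bash
python3 - <<'E'
from h import *
st=env.observe()
p=[.5009,-.1258,.2286]
n=["hub","onB","onF","offB","offF"]
q=proj("wrist",pw(p,[(0,0,.049),(.1107,0,.0571),(.0754,0,.0647),(.1086,0,.0646),(.0734,0,.0572)]),st)
for a,b in zip(n,q): print(a,b.round(1),((b-[240,0])*2.5).round())
u=lambda c:np.array(c)/2.5+[240,0]
yaw=.2286;ax=np.array(p[:2])
h=pix("wrist",(324,235.5),.049,st);t=pix("wrist",u((300,537)),.05,st);d=(t-h)[:2]
m=pix("wrist",u((331,522)),.051,st)[:2],pix("wrist",u((387,491)),.051,st)[:2]
print(h,np.degrees(np.arctan2(d[1],d[0])-yaw),np.degrees(np.arctan2(*((m[0]+m[1])/2-h[:2])[::-1])-yaw))
E
```

```text
hub [323.1 239.6] [208. 599.]
onB [322.4  83.9] [206. 210.]
onF [322.7 139. ] [207. 348.]
offB [322.4  85.8] [206. 214.]
offF [322.7 141.9] [207. 355.]
[ 0.50427611 -0.1257326   0.049     ] -58.77295699837359 -59.67644662191439
```

View pics/t12.png

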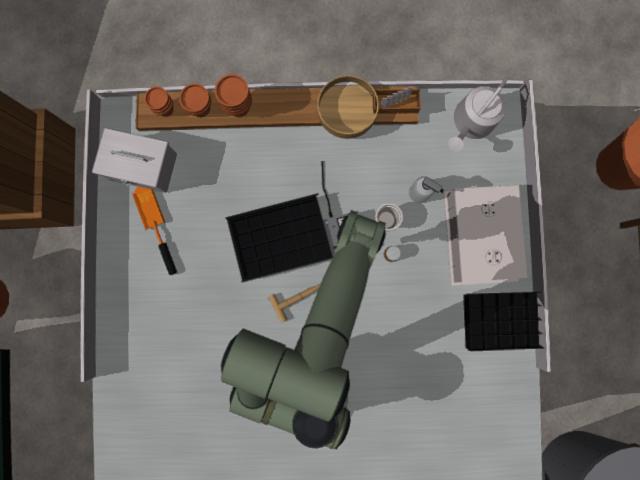

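```bash
python3 -m handwheel '-20 -10 0 0 0 0;-20 -10 0 0 0 0;-20 -10 0 0 0 0;-20 -10 0 0 0 0;0 0 0 0 0 0;0 0 0 0 0 0;0 0 0 0 0 0;0 0 0 0 0 0'
python3 look.py w13 290 0 480 160
python3 - <<'E'
from h import *
st=env.observe()
cv2.imwrite("pics/s13.png",cv2.resize(env.camera("scene")[180:280,200:340],None,fx=5,fy=5,interpolation=cv2.INTER_CUBIC))
p=[.5009,-.1258,.2286]
q=proj("wrist",pw(p,[(0,0,.049),(.1107,0,.0571),(.0754,0,.0647),(.1086,0,.0646),(.0734,0,.0572),(.125,-.062,.05)]),st)
for b in q: print(b.round(1),((b-[290,0])*2.5).round())
E
```

```text
t: 11.82
position: [0.4229, -0.1645, 0.1733]
ee_rot: [1.042, 1.307, -1.042]
force: [-0.8, 0.0, 0.0]
opening: -0.0001
11.8167 [ 0.42292861 -0.16445191  0.1732893 ] [-0.8  0.   0. ] TCPprop [-84.7 -20. ] C [-73.7 -20. ] lean 0.2
[293.5 123. ] [  9. 308.]
[288.2 -65.6] [  -5. -164.]
[288.3  -6.7] [ -4. -17.]
[287.  -68.6] [  -7. -172.]
[289.6   1.6] [-1.  4.]
[388.8 -85. ] [ 247. -212.]
```

View pics/w13c.png

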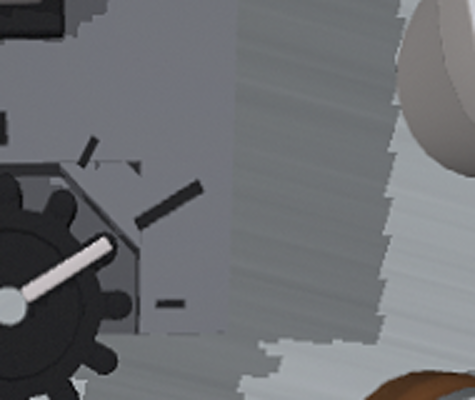

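View pics/s13.png

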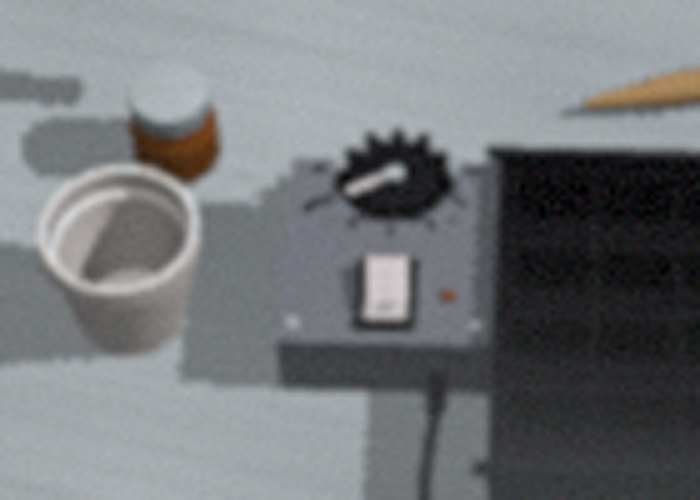

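```bash
python3 - <<'E'
from h import *
a=cv2.imread("pics/scene0.png")[225:255,260:300];b=env.camera("scene")[225:255,260:300]
cv2.imwrite("pics/cmp.png",cv2.resize(np.hstack([a,b]),None,fx=9,fy=9,interpolation=cv2.INTER_NEAREST))
p=[.5009,-.1258,.2286]
print(((proj("scene",pw(p,[(.1107,0,.0571),(.0754,0,.0647),(.1086,0,.0646),(.0734,0,.0572)]))-[260,225])*9).round())
E
```

```text
[[147. 154.]
 [153.  50.]
 [147. 135.]
 [155.  59.]]
```

View pics/cmp.png

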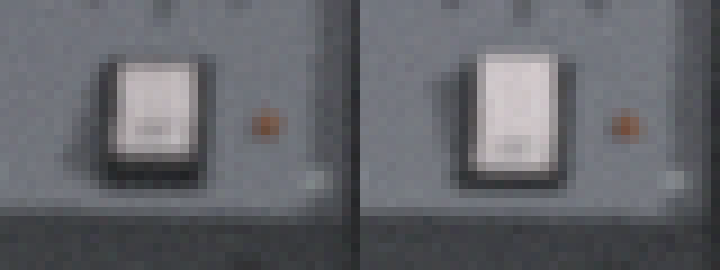

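```bash
python3 -c "
from bench import env
s=env.observe();print(s['t'],s['force'],abs(s['dq']).max());print(env.finish_job())"
```

```text
11.9667 [-0.29726352  0.5597381   0.39880832] 0.006002721507076271
the job is handed in; nothing more can be done
None
```

The thermostat wheel is set to the long mark and the rocker is over to on. I handed the job in at about 12 s of the 51 s allowed; no verdict is reported.

**Wheel:** I flicked it round four clicks, one at a time, with the edge of one fingertip pad pushing the front lobe to the left. In the last measured wrist picture the pointer stood 58.8° clockwise of straight back and the long mark 59.7°. That is well inside a quarter of a click.

**Switch:** I pressed the back end straight down with the closed fingertips until it stopped hard at 13.6 N.
- From above, the wrist view could not tell on from off.
- The before-and-after scene pictures could. The paddle's back end dropped and its front end rose, and its seen length grew by about 26 px (9x enlargement) against 28 px expected for a full throw.
- The absolute lengths were about 15 px longer than my rough model in both positions.

**Propagator and bystanders:** With the arm still, the wheel hub was within about 1 px of where the original pose predicted it. One earlier picture, taken while the arm may still have been settling, was 4 px off, or about 3 mm. The bystanders looked unmoved in the top picture, though I did not measure them. At hand-in the arm was clear of everything and still, with no contact force beyond noise.

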